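# Open the widest spring-lid parts box

## Robot

A 6-joint arm with a two-finger parallel gripper is mounted at the origin on the work surface. World frame = base frame: x ahead of the robot, y to its left, z up, the work surface at z = 0. Lengths are in m, angles in rad, forces in N, time in s.
With the tool pointing down it reaches from about 0.3 to 0.875 m from the base axis. Payload 6.4 kg.
Tool frame: the origin (TCP) lies midway between the tips of the shut fingers; the grasp point (between the pads) lies 19 mm behind it; z points along the fingers, y is the direction in which the jaws open and shut (so a half turn about z gives the same grasp; the last joint's range is limited). The gripper opens to 85 mm and grips with 20 to 120 N. Pads are 22 mm wide; open, the fingers measure 114 mm over their backs; the gripper's body (76 mm by 85 mm) begins 54 mm behind the grasp point. The pads swing forward as they close: fully open they stand 13 mm farther back than shut.
Start: joints at [-1.485, 0.181, 1.607, -0, 1.354, -0.206], TCP at [0.165, -0.551, 0.231] pointing down, gripper open.
Joint ranges: [-2.99, 2.99], [-0.89, 2.07], [0.3, 2.58], [-1.14, 4.28], [0, 2.63], [-3.12, 3.12]. Speed limits (rad/s): [2.57, 2.57, 3.01, 3.14, 3.14, 3.14].

## Interface

Orientations are given as a unit quaternion [w, x, y, z].
In Python, from bench import get_obs, camera, hand_in gives the robot as it stands.
- The arm moves only by the tool drive_tool, never from a script. Its argument "deltas" is a list of rows, each a list of 2 entries, a list of its own where there are three numbers: the shift along the world's x, y, z in m, then the turn about the world's z in rad. A call has 1 to 10 rows; each row shifts and turns the pose as measured when the row begins; what a row does not reach is not made up. A row lasts 1/10 s, in which the tool goes at most 50 mm and 8.59 degrees, less where a joint would pass 70% of its speed; a pose out of reach is approached as far as the arm can. A call is refused whole if a number of a shift passes 0.05 or a number of a turn 0.15, either way. A call with a gripper value outside its range is refused whole. "gripper" is the opening, from 0 (shut) to 1 (fully open), set as the call begins (left out, the last holds). The fingers move at their own pace and stop on an object; the grip force is fixed at half the most. Time passes only in rows, so rows that do not move let the fingers close. It gives the time, the measured TCP pose, the force and the opening at its end, in the units of the state.
- get_obs(): the state, without advancing time (a new reading comes with each control period).
- camera(name): name is "scene" or "top" or "wrist"; returns a dict with "frame" (480x640x3 uint8, red, green, blue), "fx", "fy", "cx", "cy" (pixels), "eye" and "attitude" of the camera in the world. Camera axes: x right, y down, z forward; pixel columns grow to the right and rows downward; lengths in m; the calibration is good to about 2 mm. A picture is of the moment at which its call begins. There is no depth.
- hand_in(): hands the job in, once; it reports no verdict.
The state is a dict: "time_s": time; "q": joint angles; "dq": joint speeds; "joint_efforts": joint torques, N m; "eef_pos": TCP position; "eef_rot": TCP orientation; "wrist_force": force on the tool from outside, world axes, zero at the start; "torque": the same for the moment, N m; "opening": opening from 0.0 (shut) to 1.0 (fully open).
Only numpy, scipy, OpenCV 4.12 (cv2) and the standard library are available. Lean on these libraries where they do the work, as an engineer would, in place of code of your own. Each camera call takes 0.05 s, during which the arm holds its last target.

## Task

Open the widest of the three lidded parts boxes for the assembler: press its lid down at the front edge until the catch lets go, take the fingers away so that the lid springs ajar, then push the lid up and back with the fingers until it stays wide open by itself. Only press and push: do not pinch the lid or pick anything up, leave the other two boxes shut and the bottles and tools where they are.

Things in the scene. Friction and masses are not known exactly. Their poses are not given: they have to be found in the camera images.
- box_wide: the WIDEST of three look-alike parts boxes, the one to open: black box with grey flush lid, 140 mm deep (its x), 140 mm wide (its y), 65 mm tall, fixed to the bench. Origin: centre of its underside. Its x axis points from the lid's front (catch) edge to the hinge edge; the front faces the robot, give or take the yaw. The three boxes stand in any order.
- lid_wide (a joint): Hinge angle of its lid, rad: 0 shut, negative pushed in, positive opening upward. Touch latch: pushing the front edge down 3 to 4 mm with about 4 N unlatches it (soft stop at 5 mm, -0.037); let go, a spring pin lifts it to about 0.4 and holds it there. Pushed further it is free, but falls back to 0.4 until nearly upright (about 1.45); from there it falls on to its stop at 2.0 and stays.
- box_middle: another such parts box, to be left shut: black box with grey flush lid, 140 mm deep (its x), 104 mm wide (its y), 65 mm tall, fixed to the bench. Origin: centre of its underside. Its x axis points from the lid's front (catch) edge to the hinge edge; the front faces the robot, give or take the yaw. The three boxes stand in any order.
- lid_middle (a joint): Hinge angle of that box's lid, rad: same touch latch and same angles as lid_wide; must stay shut.
- box_narrow: another such parts box, to be left shut: black box with grey flush lid, 140 mm deep (its x), 76 mm wide (its y), 65 mm tall, fixed to the bench. Origin: centre of its underside. Its x axis points from the lid's front (catch) edge to the hinge edge; the front faces the robot, give or take the yaw. The three boxes stand in any order.
- lid_narrow (a joint): Hinge angle of that box's lid, rad: same touch latch and same angles as lid_wide; must stay shut.
- lid_wide_press (a point): Point on the top of the wide lid, mid-width, 12 mm in from its front edge, over the catch, marked by three short black ribs across the lid's front; 65 mm above the bench when shut. Moves with the lid.
- lid_wide_edge (a point): Middle of the wide lid's front edge face. Moves with the lid; 136 mm from the hinge line; about 113 mm above the bench when ajar. The lid is a grey plastic plate, 136 mm long, 5 mm thick, about 80 g, its top flush with the 65 mm box walls when shut.
- lid_wide_hinge (a point): Middle of the wide lid's hinge line, 60 mm above the bench, at x = +66 mm in the box's frame; the line runs along the box's y.
- dropper: upright white dropper bottle, 28 mm across, 85 mm tall, standing in the gap between two boxes; bystander. Origin: centre of its underside.
- jar: clear jar with steel cap, 28 mm across, 55 mm tall, standing in the other gap between boxes; bystander. Origin: centre of its underside.
- screwdriver: screwdriver with black handle, 170 mm, lying on the robot's side of the boxes; bystander. Origin: middle of its length, at bench height.
- brush: brush with wooden handle, 160 mm, lying on the robot's side of the boxes; bystander. Origin: middle of its length, at bench height.
- spool: white empty spool, 60 mm across, 40 mm tall, standing beyond the boxes; bystander. Origin: centre of its underside.
- cup: white cup, 72 mm across, 90 mm tall, to the left of the boxes; bystander. Origin: centre of its underside.
- tray: low black open tray, 100 x 140 x 30 mm, to the right of the boxes; bystander. Origin: centre of its underside.
Mind the look-alikes: they are no part of the job. What is shaped like the box_wide but blue is not meant. Leave any yellow look-alike of the box_narrow alone.

How it is judged:
By the outcome, as a careful person would: the job done as asked, in the order asked, and still so for the second after the job is handed in, with the robot touching nothing.
It also fails if it takes over 48 s, if anything falls off the work surface, if the arm or the gripper's body presses on something with over 40 N, if the wrist force passes 120 N, or if a joint passes its speed limit or range.

## Working session

There is one attempt and no reset: what is moved stays moved. The work goes in short steps, Python scripts to look and compute and a tool call to move; the robot and the scene stay as the last step left them, time stands still between calls to the robot, and variables do not carry over. Pictures are saved under pics/ and viewed, and the job is handed in when it is done.

Besides the shell and the picture viewer there is one more tool, called as name(argument=value, ...), one argument or row to a line, values as JSON. drive_tool: Moves the arm, as the interface text tells. Its arguments: {"type":"object","properties":{"deltas":{"type":"array","items":{"type":"array"}},"gripper":{"type":"number"}},"required":["deltas"]}

```bash
mkdir -p pics; ls
python3 - <<'E'
from bench import *
import cv2
o=get_obs();print({k:o[k] for k in('time_s','eef_pos','eef_rot','wrist_force','opening')})
for n in('scene','top'):
    c=camera(n);cv2.imwrite(f'pics/{n}0.png',c['frame'][:,:,::-1]);print({k:c[k] for k in c if k!='frame'})
E
```

```text
pics
{'time_s': 0.0, 'eef_pos': array([ 0.16540012, -0.55012953,  0.23039614]), 'eef_rot': array([-8.53036956e-04,  9.89371220e-01,  1.45409281e-01,  5.59715994e-05]), 'wrist_force': array([1.39037473, 0.29159949, 0.45070221]), 'opening': 0.9965351889826325}
{'fx': 511.7115948241235, 'fy': 511.7115948241235, 'cx': 320.5995267777915, 'cy': 232.73739118556557, 'eye': array([1.00078856, 0.35905994, 0.9143482 ]), 'attitude': array([-0.13979238,  0.41421257,  0.85354603, -0.2834523 ])}
{'fx': 447.8720606140067, 'fy': 447.8720606140067, 'cx': 316.8668033097976, 'cy': 234.7187247479454, 'eye': array([0.44800348, 0.00377003, 1.18700066]), 'attitude': array([ 0.02319314, -0.70198948,  0.71131294, -0.02658474])}
```

View pics/scene0.png

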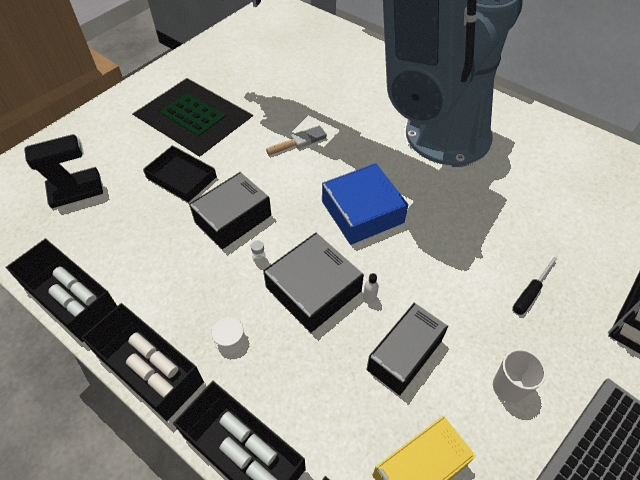

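View pics/top0.png

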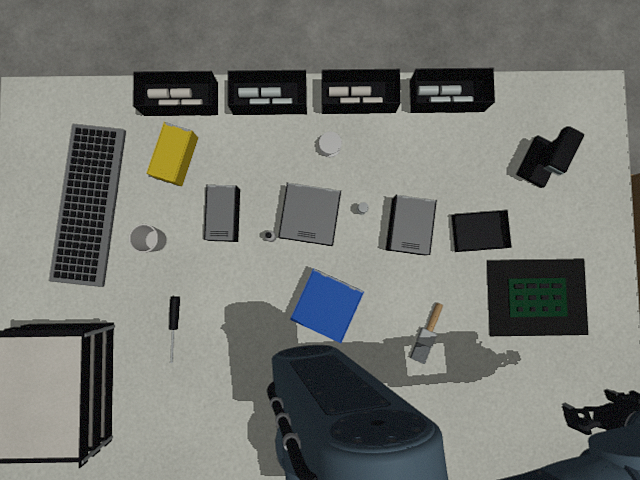

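The scene view shows the wide grey box in the middle at about (314,280). In the top view it is at (310,213), with ribs at (318,238), the dropper at its left front (267,236), the jar on its right (360,208) and the blue decoy in front at (327,305). Next I'll measure it.

```bash
cat > h.py <<'E'
import numpy as np,cv2
from scipy.spatial.transform import Rotation as R
def ray(c,u,v,z):
    q=c['attitude'];r=R.from_quat([q[1],q[2],q[3],q[0]])
    d=r.apply([(u-c['cx'])/c['fx'],(v-c['cy'])/c['fy'],1]);e=np.array(c['eye'])
    return e+d*(z-e[2])/d[2]
def proj(c,p):
    q=c['attitude'];r=R.from_quat([q[1],q[2],q[3],q[0]])
    x=r.inv().apply(np.array(p)-c['eye']);return np.array([c['cx']+c['fx']*x[0]/x[2],c['cy']+c['fy']*x[1]/x[2]])
E
python3 - <<'E'
from bench import *
from h import *
c=camera('top');f=c['frame']
im=cv2.resize(f[160:280,180:460,::-1],None,fx=2.8,fy=2.8,interpolation=cv2.INTER_CUBIC);cv2.imwrite('pics/topz.png',im)
g=f.astype(int);m=((g.max(2)-g.min(2)<25)&(g.mean(2)>75)&(g.mean(2)<160)).astype(np.uint8)
n,l,s,ce=cv2.connectedComponentsWithStats(m)
for name,(u,v) in dict(narrow=(222,208),wide=(310,213),mid=(412,220)).items():
    k=l[v,u];p=np.argwhere(l==k)[:,::-1].astype(np.float32)
    w=np.array([ray(c,a,b,.065)[:2] for a,b in p],np.float32)
    print(name,s[k],cv2.minAreaRect(w*1000),w.mean(0))
for nm,(u,v),z in [('dropper',(267,236),.085),('jar',(360,208),.055),('blueback',(312,268),.065),('blueback2',(363,290),.065)]:print(nm,ray(c,u,v,z))
c=camera('scene')
im=cv2.resize(c['frame'][220:340,240:400,::-1],None,fx=4,fy=4);cv2.imwrite('pics/scz.png',im)
E
```

```text
narrow [ 202  178   40   64 1613] ((594.5996704101562, 237.25091552734375), (94.22447204589844, 158.04986572265625), 87.34016418457031) [0.5905568  0.24211474]
wide [ 259  182   84   63 3324] ((581.4464111328125, 38.42034149169922), (198.77487182617188, 153.9347686767578), 84.3305435180664) [0.5821213  0.02588422]
mid [ 377  194   66   61 2607] ((554.6702880859375, -235.8880615234375), (151.208740234375, 151.96641540527344), 82.98967742919922) [ 0.5534086  -0.23352993]
dropper [0.52412614 0.12091536 0.085     ]
jar [ 0.59455019 -0.11289761  0.055     ]
blueback [0.44391442 0.01112624 0.065     ]
blueback2 [ 0.38757289 -0.11520364  0.065     ]
```

View pics/topz.png

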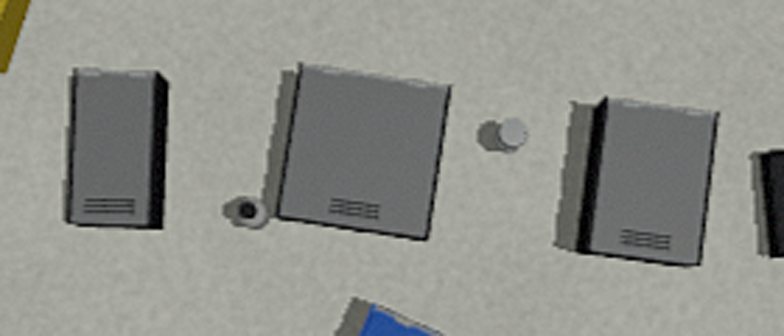

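View pics/scz.png

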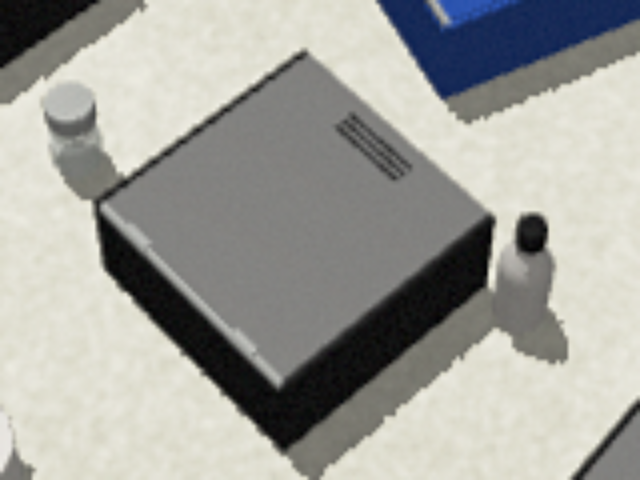

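Run:
```python
from bench import *
from h import *
c=camera('top');P={}
for n,x,y in [('BL',299,64),('BR',451,86),('FR',427,239),('FL',278,216),('rib',355,209)]:
    P[n]=ray(c,(x+.5)/2.8-.5+180,(y+.5)/2.8-.5+160,.065)[:2];print(n,P[n])
d=lambda a,b:np.linalg.norm(P[a]-P[b])
print(d('BL','BR'),d('FL','FR'),d('BL','FL'),d('BR','FR'))
ctr=sum(P[k] for k in('BL','BR','FL','FR'))/4
ax=(P['BL']+P['BR']-P['FL']-P['FR']);ay=(P['BL']+P['FL']-P['BR']-P['FR'])
print('ctr',ctr,'yaw',np.arctan2(ax[1],ax[0]),np.arctan2(-ay[0],ay[1]))
s=camera('scene');Q=[]
for x,y in [(98,202),(279,388),(494,217),(306,50)]:
    Q.append(ray(s,(x+.5)/4-.5+240,(y+.5)/4-.5+220,.065)[:2])
Q=np.array(Q);print(Q,Q.mean(0))
yaw=.5*(np.arctan2(ax[1],ax[0])+np.arctan2(-ay[0],ay[1]))
for yw in(yaw,):
  e=np.array([np.cos(yw),np.sin(yw)])
  for n,r in dict(front=-70,press=-58,hinge=66).items():print(n,ctr+e*r/1000)
```

```text
BL [0.66052048 0.07304718]
BR [ 0.6387103  -0.06405611]
FR [ 0.50066403 -0.04019227]
FL [0.52304968 0.09304304]
rib [0.52843979 0.02396535]
0.1388272132760313 0.135102798113378 0.13891744658397118 0.14009374045791825
ctr [0.58073612 0.01546046] yaw -0.15786587327854085 -0.1620496819885618
[[ 0.63930471 -0.06196622]
 [ 0.66338202  0.07174585]
 [ 0.525778    0.09584396]
 [ 0.50277774 -0.03987553]] [0.58281062 0.01643702]
front [0.51162974 0.02660982]
press [0.52347655 0.0246985 ]
hinge [0.64589357 0.00494821]
```

drive_tool(
  deltas=[
    [[0.025,0.042,0],-0.045],
    [[0.025,0.042,0],-0.045],
    [[0.025,0.042,0],-0.045],
    [[0.025,0.042,0],-0.045],
    [[0.025,0.042,0],-0.045],
    [[0.025,0.042,0],-0.045],
    [[0.025,0.042,0],-0.045],
    [[0.025,0.042,0],-0.045],
    [[0.025,0.042,0],-0.045],
    [[0.025,0.042,0],-0.045],
  ],
  gripper=0,
)

```text
time_s: 1.3
eef_pos: [0.4158, -0.1227, 0.231]
eef_rot: [0.002, 0.996, -0.094, 0.002]
wrist_force: [0.5, -0.3, 0.7]
opening: -0.0
```

```bash
cat > st.py <<'E'
from bench import *
from h import *
def st():
    o=get_obs();q=o['eef_rot'];m=R.from_quat([q[1],q[2],q[3],q[0]]).as_matrix()
    C=np.array([.582,.016]);a=-.16;e=np.array([np.cos(a),np.sin(a)]);n=np.array([-e[1],e[0]]);d=o['eef_pos'][:2]-C
    print('t',o['time_s'],'p',o['eef_pos'].round(4),'tool x ang',round(np.arctan2(m[1,0],m[0,0]),3),'tilt',m[:,2].round(3),'F',o['wrist_force'].round(2),'op',round(o['opening'],3),'box xy mm',(1000*np.array([d@e,d@n])).round(1),'q6',o['q'][5].round(2))
E
python3 -c "
from st import *
st()"
```

```text
t 1.3 p [ 0.4158 -0.1227  0.231 ] tool x ang -0.189 tilt [ 0.003 -0.003 -1.   ] F [ 0.53 -0.26  0.75] op -0.0 box xy mm [-142.  -163.4] q6 1.2
```

drive_tool(
  deltas=[
    [[0.028,0.037,0],0.01],
    [[0.028,0.037,-0.02],0.01],
    [[0.028,0.037,-0.03],0.01],
    [[0.026,0.036,-0.03],0],
    [[0,0,-0.03],0],
    [[0,0,-0.025],0],
    [[0,0,0],0],
  ],
)

```text
time_s: 2.0
eef_pos: [0.5253, 0.0282, 0.1014]
eef_rot: [0.002, 0.997, -0.074, 0.007]
wrist_force: [-1.7, -0.5, 0.1]
opening: -0.005
```

```bash
python3 -c "
from st import *
st()
c=camera('scene');cv2.imwrite('pics/s1.png',cv2.resize(c['frame'][160:360,200:440,::-1],None,fx=3.3,fy=3))
c=camera('wrist');cv2.imwrite('pics/w1.png',c['frame'][:,:,::-1])
"
```

```text
t 2.0 p [0.5253 0.0282 0.1014] tool x ang -0.148 tilt [ 0.013 -0.006 -1.   ] F [-1.68 -0.51  0.08] op -0.005 box xy mm [-57.9   3.1] q6 1.55
```

View pics/s1.png

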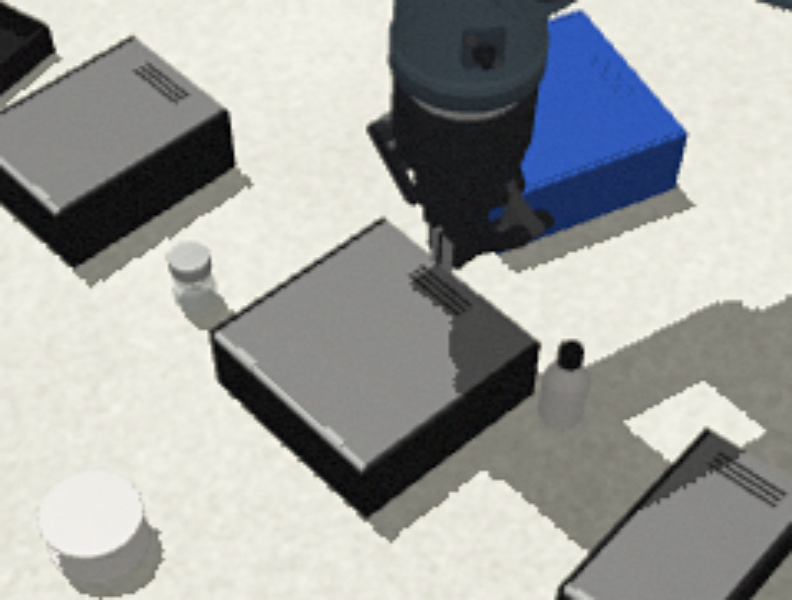

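View pics/w1.png

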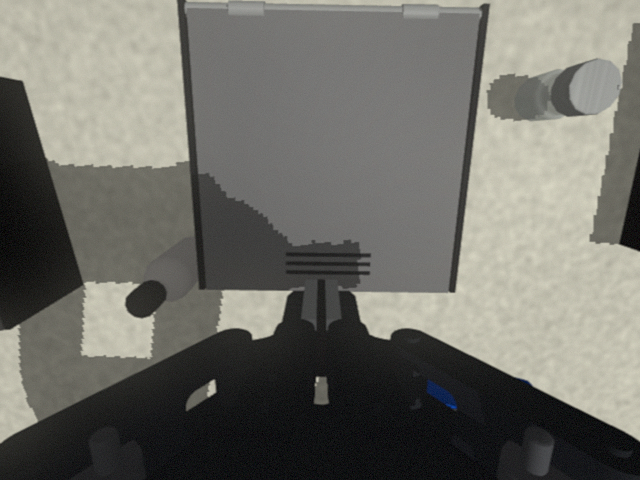

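The wrist view shows the finger tips at (321,285), just short of the ribs at (328,262). The lid is square to the tool, so I'll press gently.

drive_tool(
  deltas=[
    [[0.002,-0.003,-0.015],-0.01],
    [[0,0,-0.012],0],
    [[0,0,-0.005],0],
    [[0,0,-0.003],0],
    [[0,0,0],0],
  ],
)

```text
time_s: 2.6
eef_pos: [0.5332, 0.0217, 0.0722]
eef_rot: [0.003, 0.997, -0.081, 0.014]
wrist_force: [0.4, -0.8, -0.1]
opening: -0.003
```

drive_tool(
  deltas=[
    [[0,0,-0.003],0],
    [[0,0,-0.002],0],
    [[0,0,-0.002],0],
  ],
)

```text
time_s: 2.9
eef_pos: [0.5339, 0.0214, 0.0657]
eef_rot: [0.003, 0.997, -0.082, 0.015]
wrist_force: [-0.3, -0.0, 0.6]
opening: 0.002
```

drive_tool(
  deltas=[
    [[-0.005,0.002,0.002],0],
    [[-0.004,0.001,0],0],
    [[0,0,0],0],
  ],
)

```text
time_s: 3.2
eef_pos: [0.5239, 0.0249, 0.0676]
eef_rot: [0.003, 0.997, -0.081, 0.015]
wrist_force: [-0.7, 0.8, 0.0]
opening: 0.003
```

```bash
python3 -c "
from st import *
st()"
```

```text
t 3.2 p [0.5239 0.0249 0.0676] tool x ang -0.163 tilt [ 0.029 -0.009 -1.   ] F [-0.73  0.77  0.02] op 0.003 box xy mm [-58.8  -0.5] q6 1.56
```

drive_tool(
  deltas=[
    [[0,0,-0.003],0],
    [[0,0,-0.002],0],
    [[0,0,-0.002],0],
    [[0,0,-0.002],0],
  ],
)

```text
time_s: 3.6
eef_pos: [0.5243, 0.025, 0.0599]
eef_rot: [0.003, 0.997, -0.081, 0.015]
wrist_force: [-11.1, 0.7, 25.9]
opening: -0.001
```

drive_tool(
  deltas=[
    [[0,0,0.01],0],
    [[0,0,0.03],0],
    [[-0.01,0,0.035],0],
    [[-0.025,0.004,0.01],0],
    [[-0.03,0.005,0],0],
    [[0,0,0],0],
  ],
)

```text
time_s: 4.2
eef_pos: [0.4583, 0.0337, 0.1476]
eef_rot: [0.003, 0.997, -0.082, 0.016]
wrist_force: [-0.1, -0.4, -0.3]
opening: 0.002
```

```bash
python3 -c "
from st import *
st()
c=camera('scene');cv2.imwrite('pics/s2.png',cv2.resize(c['frame'][160:360,200:440,::-1],None,fx=3.3,fy=3))
a=-.16;e=np.array([np.cos(a),np.sin(a),0]);n=np.array([-e[1],e[0],0]);C=np.array([.582,.016,0])
for th in(0,.4):
  for y in(-.068,.068): print(th,y,(proj(c,C+e*(.066-.136*np.cos(th))+n*y+np.array([0,0,.06+.136*np.sin(th)]))-[200,160])*[3.3,3])
"
```

```text
t 4.2 p [0.4583 0.0337 0.1476] tool x ang -0.163 tilt [ 0.031 -0.009 -0.999] F [-0.09 -0.41 -0.32] op 0.002 box xy mm [-124.9   -2.2] q6 1.55
0 -0.068 [383.81534993 219.97568292]
0 0.068 [537.57416689 342.37377544]
0.4 -0.068 [370.43328456 180.99081878]
0.4 0.068 [530.84944584 306.92760888]
```

View pics/s2.png

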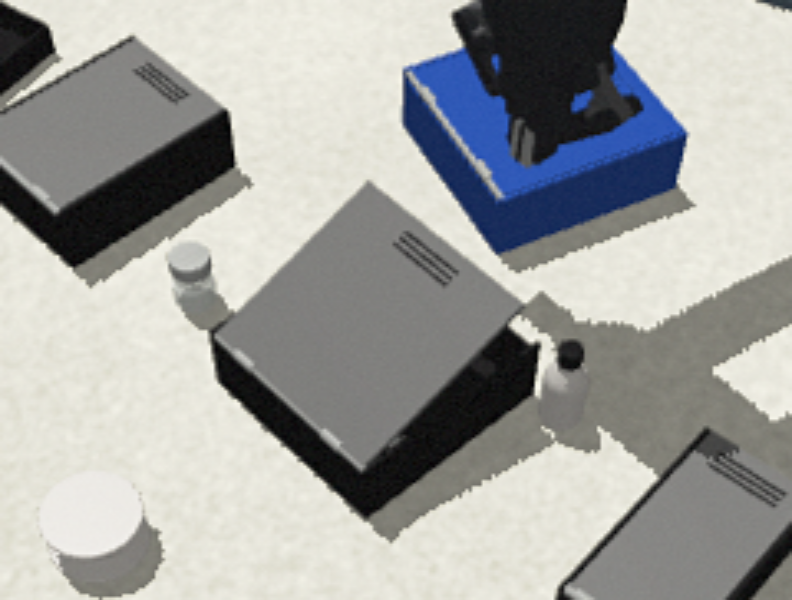

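The lid is ajar: its front edge corners at (370,182) and (525,305) match the 0.4 rad prediction. Next I'll go low in front of the edge.

drive_tool(
  deltas=[
    [[0,0,-0.03],0],
    [[0,0,-0.025],0],
    [[0,0,-0.01],0],
    [[0.01,0,-0.003],0],
    [[0.01,0,0],0],
    [[0.01,-0.001,0],0],
    [[0,0,0],0],
  ],
)

```text
time_s: 4.95
eef_pos: [0.4988, 0.0304, 0.0801]
eef_rot: [0.004, 0.996, -0.082, 0.021]
wrist_force: [0.2, -0.3, 0.3]
opening: 0.006
```

```bash
python3 -c "
from st import *
st()
c=camera('wrist');cv2.imwrite('pics/w3.png',c['frame'][:,:,::-1])
"
```

```text
t 4.95 p [0.4988 0.0304 0.0801] tool x ang -0.165 tilt [ 0.042 -0.011 -0.999] F [ 0.16 -0.26  0.28] op 0.006 box xy mm [-84.4   1. ] q6 1.56
```

View pics/w3.png

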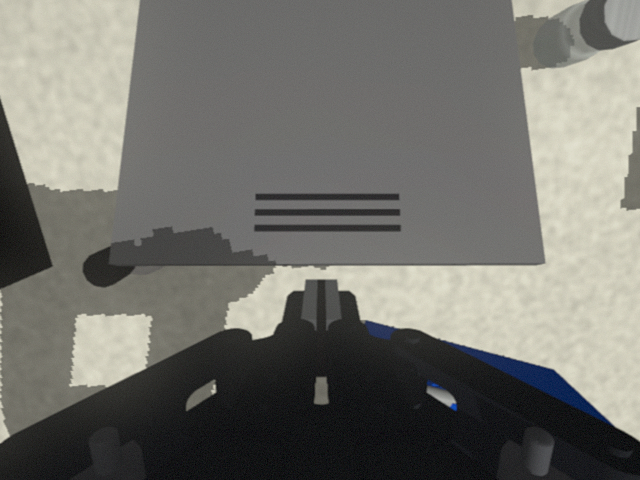

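drive_tool(
  deltas=[
    [[0.007,-0.001,0],0],
    [[0.006,-0.001,0.003],0],
    [[0.006,-0.001,0.012],0],
    [[0.006,-0.001,0.014],0],
  ],
)

```text
time_s: 5.4
eef_pos: [0.5228, 0.0267, 0.1096]
eef_rot: [0.004, 0.996, -0.082, 0.019]
wrist_force: [-0.3, 0.3, 0.7]
opening: -0.004
```

```bash
python3 -c "
from st import *
st()
c=camera('scene');cv2.imwrite('pics/s4.png',cv2.resize(c['frame'][160:360,200:440,::-1],None,fx=3.3,fy=3))
"
```

```text
t 5.4 p [0.5228 0.0267 0.1096] tool x ang -0.164 tilt [ 0.037 -0.011 -0.999] F [-0.32  0.34  0.69] op -0.004 box xy mm [-60.2   1.1] q6 1.56
```

View pics/s4.png

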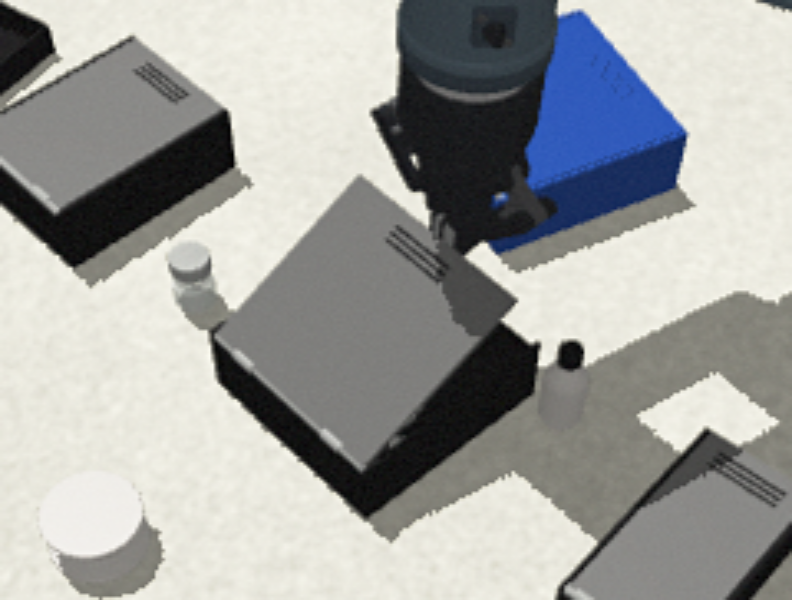

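drive_tool(
  deltas=[
    [[0.007,-0.001,-0.002],0],
    [[0.008,-0.001,0.006],0],
    [[0.008,-0.001,0.01],0],
  ],
)

```text
time_s: 5.75
eef_pos: [0.5325, 0.0256, 0.1253]
eef_rot: [0.004, 0.997, -0.081, 0.002]
wrist_force: [0.4, 0.1, 0.0]
opening: 0.002
```

```bash
cat > look.py <<'E'
from st import *
import sys
st()
c=camera('scene');cv2.imwrite(f'pics/{sys.argv[1]}.png',cv2.resize(c['frame'][160:360,200:440,::-1],None,fx=3.3,fy=3))
a=-.16;e=np.array([np.cos(a),np.sin(a),0]);n=np.array([-e[1],e[0],0]);C=np.array([.582,.016,0])
for th in np.arange(.4,2.1,.2): print(round(th,1),*[((proj(c,C+e*(.066-.136*np.cos(th))+n*y+np.array([0,0,.06+.136*np.sin(th)]))-[200,160])*[3.3,3]).round() for y in(-.068,.068)])
E
python3 look.py s5
```

```text
t 5.75 p [0.5325 0.0256 0.1253] tool x ang -0.162 tilt [ 0.004 -0.008 -1.   ] F [0.43 0.15 0.05] op 0.002 box xy mm [-50.4   1.6] q6 1.57
0.4 [370. 181.] [531. 307.]
0.6 [354. 169.] [517. 297.]
0.8 [330. 163.] [497. 294.]
1.0 [301. 164.] [470. 299.]
1.2 [267. 172.] [437. 311.]
1.4 [229. 188.] [399. 330.]
1.6 [189. 210.] [360. 356.]
1.8 [150. 239.] [319. 388.]
2.0 [113. 272.] [280. 424.]
```

View pics/s5.png

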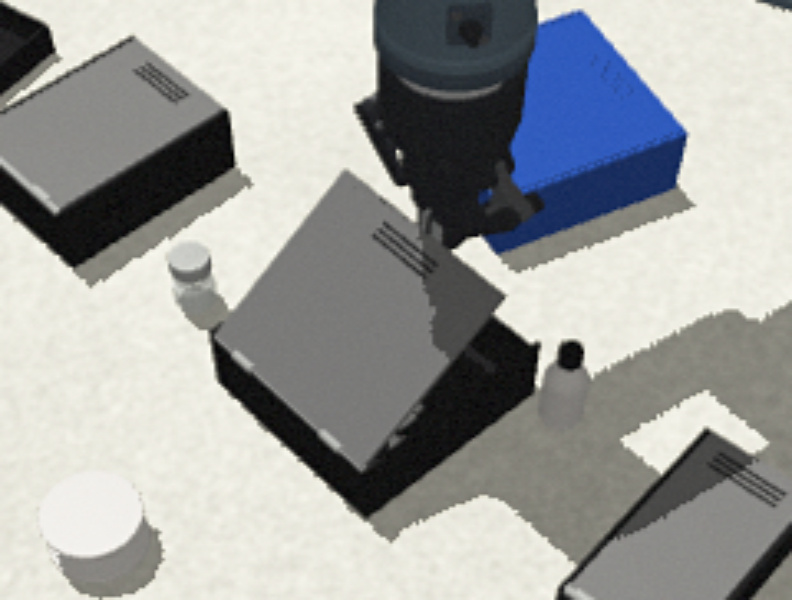

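drive_tool(
  deltas=[
    [[0.01,-0.0015,0.008],0],
    [[0.01,-0.0015,0.008],0],
    [[0.01,-0.0015,0.007],0],
  ],
)

```text
time_s: 6.1
eef_pos: [0.5607, 0.0214, 0.1525]
eef_rot: [0.004, 0.997, -0.08, -0.001]
wrist_force: [-12.0, 0.4, 11.9]
opening: 0.002
```

```bash
python3 look.py s6|head -1
```

```text
t 6.1 p [0.5607 0.0214 0.1525] tool x ang -0.161 tilt [-0.002 -0.008 -1.   ] F [-11.96   0.36  11.91] op 0.002 box xy mm [-21.9   2. ] q6 1.57
```

View pics/s6.png

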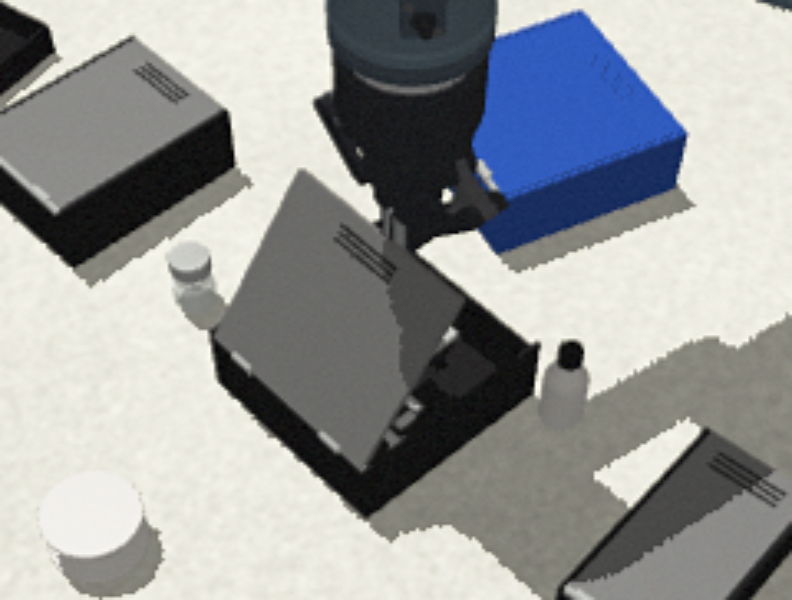

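drive_tool(
  deltas=[
    [[0.003,0,0.01],0],
    [[0.008,-0.001,0.008],0],
    [[0.01,-0.0015,0.003],0],
  ],
)

```text
time_s: 6.45
eef_pos: [0.586, 0.0183, 0.1785]
eef_rot: [0.004, 0.997, -0.08, 0.003]
wrist_force: [-0.8, -0.1, -0.6]
opening: 0.003
```

```bash
python3 look.py s7|head -1
```

```text
t 6.45 p [0.586  0.0183 0.1785] tool x ang -0.161 tilt [ 0.006 -0.009 -1.   ] F [-0.78 -0.05 -0.56] op 0.003 box xy mm [3.6 3. ] q6 1.57
```

View pics/s7.png

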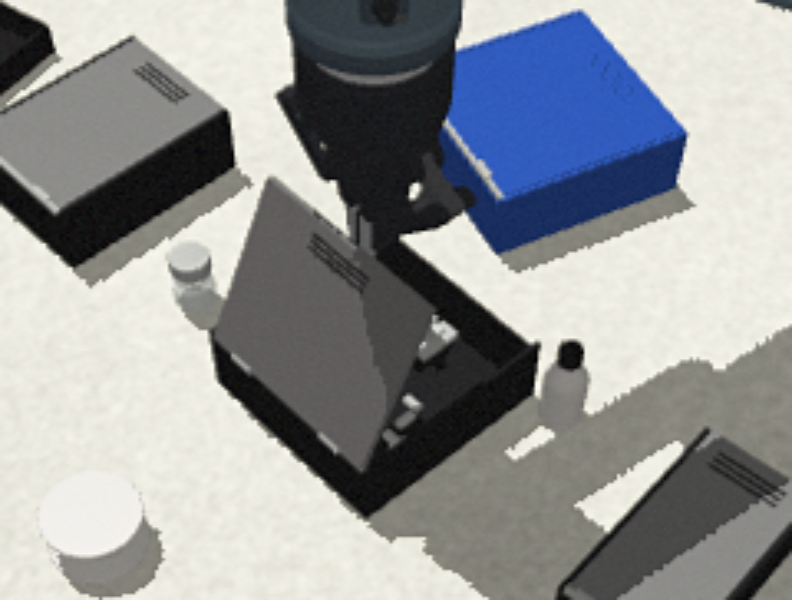

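drive_tool(
  deltas=[
    [[0.01,-0.0025,-0.002],0],
    [[0.012,-0.0025,0],0],
    [[0.012,-0.002,0],0],
    [[0.012,-0.002,0],0],
  ],
)

```text
time_s: 6.9
eef_pos: [0.6392, 0.008, 0.1825]
eef_rot: [0.005, 0.997, -0.08, 0.008]
wrist_force: [-1.7, -0.0, 9.6]
opening: 0.004
```

```bash
python3 look.py s8|head -1
```

```text
t 6.9 p [0.6392 0.008  0.1825] tool x ang -0.161 tilt [ 0.016 -0.011 -1.   ] F [-1.72 -0.02  9.61] op 0.004 box xy mm [57.7  1.3] q6 1.57
```

View pics/s8.png

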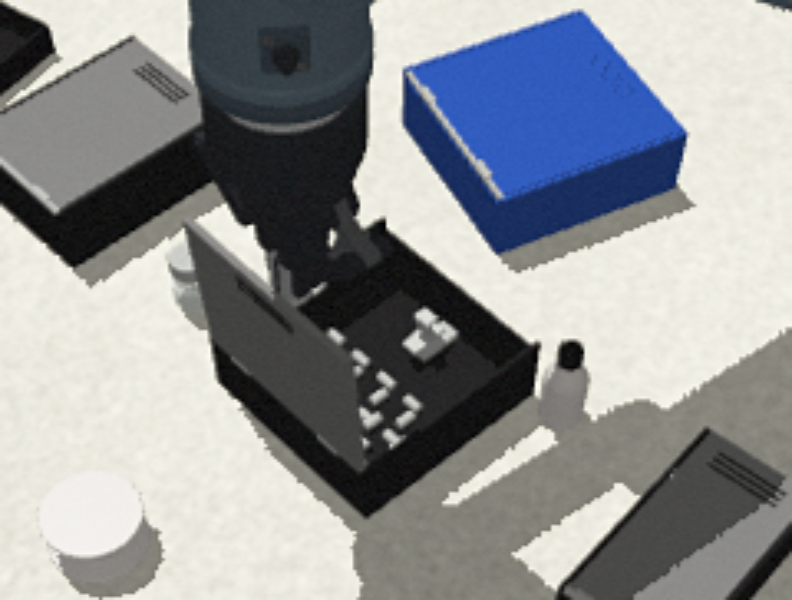

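drive_tool(
  deltas=[
    [[0.01,-0.0015,0.002],0],
    [[0.01,-0.0015,0.002],0],
    [[0,0,0],0],
  ],
)

```text
time_s: 7.25
eef_pos: [0.6646, 0.0039, 0.1876]
eef_rot: [0.005, 0.997, -0.081, 0.012]
wrist_force: [0.5, -0.1, 0.0]
opening: -0.001
```

```bash
python3 look.py s9|head -1
```

```text
t 7.25 p [0.6646 0.0039 0.1876] tool x ang -0.162 tilt [ 0.022 -0.011 -1.   ] F [ 0.52 -0.11  0.03] op -0.001 box xy mm [83.4  1.2] q6 1.57
```

View pics/s9.png

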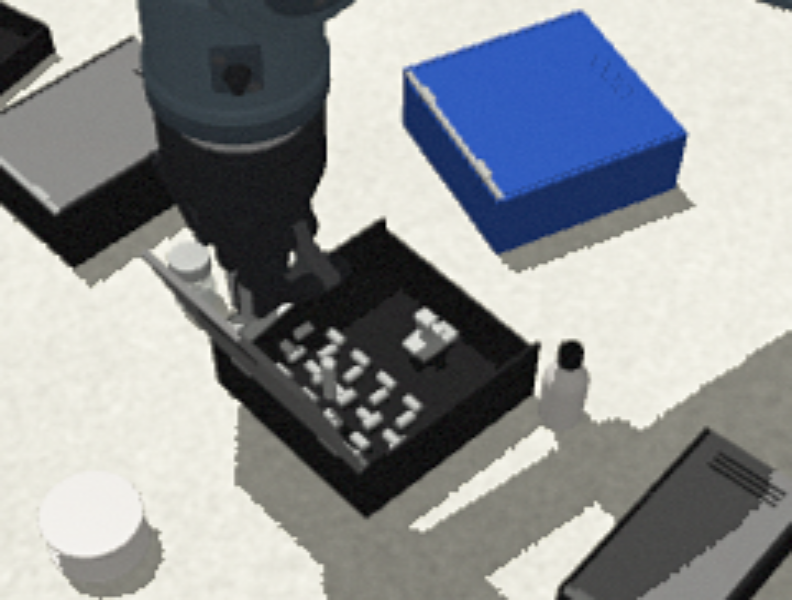

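The lid is past upright: its edge corner at (150,252) corresponds to about 1.83 rad. Next I'll withdraw.

drive_tool(
  deltas=[
    [[-0.02,0.003,0.01],0],
    [[-0.035,0.005,0.02],0],
    [[-0.04,0.006,0.03],0],
    [[-0.04,0.005,0.02],0],
    [[-0.03,0,0],0],
    [[-0.03,0,0],0],
    [[0,0,0],0],
    [[0,0,0],0],
  ],
)

```text
time_s: 8.1
eef_pos: [0.4575, 0.0245, 0.2629]
eef_rot: [0.004, 0.997, -0.081, 0.008]
wrist_force: [0.4, 1.1, -0.3]
opening: -0.002
```

```bash
python3 look.py s10|sed -n '1p;$p'; python3 -c "
from bench import *;import cv2
cv2.imwrite('pics/t10.png',camera('top')['frame'][:,:,::-1])"
```

```text
t 8.1 p [0.4575 0.0245 0.2629] tool x ang -0.162 tilt [ 0.014 -0.01  -1.   ] F [ 0.39  1.06 -0.28] op -0.002 box xy mm [-124.3  -11.4] q6 1.53
2.0 [113. 272.] [280. 424.]
```

View pics/s10.png

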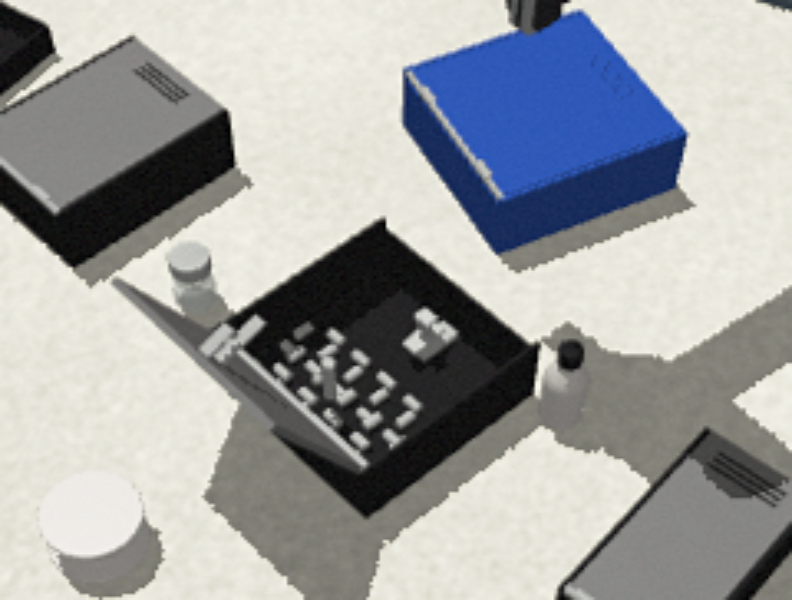

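View pics/t10.png

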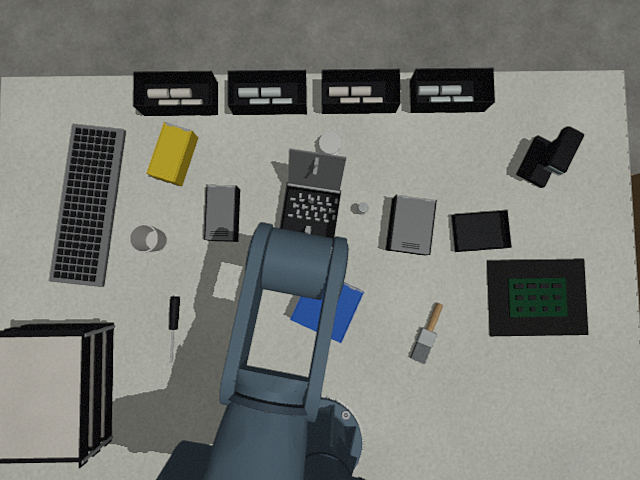

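The lid rests at its 2.0 rad stop: the edge corner at (113,278) compares with (113,272) predicted. The other boxes, bottles, tools and spool are unmoved, and the fingers are clear.

```bash
python3 -c "
from bench import *
print(hand_in())"
```

```text
the job is handed in; nothing more can be done
None
```

The wide box is open and the job is handed in, at about 8.2 s of the 48 s allowed. I worked with shut fingers and only pressed and pushed.

- **Pressing:** I pressed the front edge down about 5 mm, and the wrist force read about 26 N vertically. That is more than the 4 N the catch needs, because the lid had reached its soft stop. When I took the fingers away the lid sprang to about 0.4 rad, and a picture confirmed this.
- **Opening:** I pushed the lid up and back by its edge until it passed upright and fell to its stop. The largest wrist force I read while pushing was about 17 N. Forces were read only at the end of each move, so short peaks in between are not known.
- **Last checks:** With the gripper clear, the lid stood at about 2.0 rad, with its edge corner within 6 px, in the enlarged picture, of where that angle predicts. The middle and narrow boxes were still shut. The jar, screwdriver, brush, cup, tray, spool and both decoys showed no movement, and in the scene view neither did the dropper, which the arm hid in the top view. No check failed.

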